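# Stand the tipped measuring cylinders up in the bench lane

### The job

Three of the empty measuring cylinders in the bench lane have been knocked over towards you. Stand each one up on its foot, mouth up, in the gap where its foot lies now, behind the white line, and leave the upright containers of the row and the low things in front of the row where they are.

Things in the scene. Friction and masses are not known exactly. Their poses are not given: they have to be found in the camera images.
- lane: Fixed grey tray forming the lane, long side along its own y. Origin on the bench under the row; x points away from the robot to the back fence. Floor 6 mm thick, x = -155 to +100 mm, 640 mm long. The row has 7 places about 84 mm apart in y, from -252 to 252 mm: measuring cylinders in the 1st, 3rd, 5th, 7th, closed containers in the others.
- fence (a point): Middle of the top edge of the tray's low back fence, on its inner face: 92 mm behind the lane's origin, 40 mm above the bench. The fence runs all along the tray. The tray's end strips, at 314 mm either side, rise 20 mm above the floor.
- line (a point): Middle of the flat painted white line on the tray floor, 4 mm wide, along the whole tray, 30 mm in front of the lane's origin: the row stands between it and the fence.
- cylinder_a_mid (a point): White plastic measuring cylinder a, 140 mm tall: tube 24 mm and rim 28 mm in diameter; heavy six-sided foot 10 mm thick, 60 mm across flats. TIPPED at the start: lies on its side on the tray, on one flat of its foot and its rim, foot in its gap of the row, open mouth roughly towards the robot (up to 35 degrees off). This point: on the axis, half-way up; z axis from foot to mouth.
- cylinder_a_foot (a point): Centre of the underside of the foot of cylinder a; z axis from foot to mouth. The two foot flats across its x axis are the bottom and top ones as it lies. About 130 g (varies by a third), its centre of mass about 20 mm above the underside, so it rights itself once raised past some 40 degrees from level.
- cylinder_b_mid (a point): White plastic measuring cylinder b, 125 mm tall: tube 23 mm and rim 27 mm in diameter; heavy six-sided foot 10 mm thick, 58 mm across flats. TIPPED at the start: lies on its side on the tray, on one flat of its foot and its rim, foot in its gap of the row, open mouth roughly towards the robot (up to 35 degrees off). This point: on the axis, half-way up; z axis from foot to mouth.
- cylinder_b_foot (a point): Centre of the underside of the foot of cylinder b; z axis from foot to mouth. The two foot flats across its x axis are the bottom and top ones as it lies. About 120 g (varies by a third), its centre of mass about 20 mm above the underside, so it rights itself once raised past some 40 degrees from level.
- cylinder_c_mid (a point): White plastic measuring cylinder c, 110 mm tall: tube 22 mm and rim 26 mm in diameter; heavy six-sided foot 10 mm thick, 56 mm across flats. TIPPED at the start: lies on its side on the tray, on one flat of its foot and its rim, foot in its gap of the row, open mouth roughly towards the robot (up to 35 degrees off). This point: on the axis, half-way up; z axis from foot to mouth.
- cylinder_c_foot (a point): Centre of the underside of the foot of cylinder c; z axis from foot to mouth. The two foot flats across its x axis are the bottom and top ones as it lies. About 110 g (varies by a third), its centre of mass about 20 mm above the underside, so it rights itself once raised past some 40 degrees from level.
- cylinder_d_mid (a point): White plastic measuring cylinder d, 132 mm tall: tube 24 mm and rim 28 mm in diameter; heavy six-sided foot 10 mm thick, 60 mm across flats. Stands upright in the row from the start and must stay so. This point: on the axis, half-way up; z axis from foot to mouth.
- canister_mid (a point): Closed white plastic canister with a red lid, 48 mm diameter, 98 mm tall, loose, upright in the row between measuring cylinders. This point: on its axis, half-way up; z axis up.
- reagent_mid (a point): Closed amber glass bottle with a black cap, 48 mm diameter, 100 mm tall, loose, upright in the row between measuring cylinders. This point: on its axis, half-way up; z axis up.
- powderjar_mid (a point): Closed white jar with a blue lid, 48 mm diameter, 80 mm tall, loose, upright in the row between measuring cylinders. This point: on its axis, half-way up; z axis up.
- pot_mid (a point): Low closed white pot, 42 mm diameter, 37 mm tall, loose on the bench in front of the tray; this point half-way up.
- meter_mid (a point): Grey hand-held meter lying flat, 100 x 52 x 20 mm, loose on the bench in front of the tray; this point at its centre; x along its length.
- marker_mid (a point): White marker pen with a black cap, 115 mm long, 13 mm thick, loose in front of the tray; this point at its centre; x along its length.
Mind the look-alikes: they are no part of the job. What is shaped like the part that bears cylinder_a_mid but turquoise or yellow is not meant.

How it is judged:
At the end, for the whole second after the job is handed in: Cylinders a, b and c each stand on the tray floor, mouth up, within 5 degrees of upright, the centre of the foot at least 25 mm behind the white line and within 85 mm of where the foot's centre was at the start (its own gap); the other containers of the row stand upright within 5 degrees (angle between each of cylinder_a_foot, cylinder_b_foot, cylinder_c_foot, cylinder_d_mid, canister_mid, reagent_mid, powderjar_mid's own z axis and vertical below 0.09 rad and x of each of cylinder_a_foot, cylinder_b_foot, cylinder_c_foot in the frame of lane above -0.005 m and z of each of cylinder_a_foot, cylinder_b_foot, cylinder_c_foot in the frame of lane below 0.012 m and distance of each of cylinder_a_foot, cylinder_b_foot, cylinder_c_foot from where it was at the start of the episode below 0.085 m); the robot touches nothing.
It fails at once if a container that stood upright in the row was tipped (over 20 degrees) or pushed more than 30 mm (angle between any of cylinder_d_mid, canister_mid, reagent_mid, powderjar_mid's own z axis and vertical above 0.35 rad or distance of any of cylinder_d_mid, canister_mid, reagent_mid, powderjar_mid from where it was at the start of the episode above 0.03 m).
It fails at once if the pot, meter or marker was moved by more than 30 mm (distance of any of pot_mid, meter_mid, marker_mid from where it was at the start of the episode above 0.03 m).
It also fails if it takes over 58 s, if anything falls off the work surface, if the arm or the gripper's body presses on something with over 40 N, if the wrist force passes 120 N, or if a joint passes its speed limit or range.

### The arm

A 6-joint arm with a two-finger parallel gripper is mounted at the origin on the work surface. World frame = base frame: x ahead of the robot, y to its left, z up, the work surface at z = 0. Lengths are in m, angles in rad, forces in N, time in s.
With the tool pointing down it reaches from about 0.4 to 0.825 m from the base axis. Payload 7 kg.
Tool frame: the origin (TCP) lies on the centre line of the jaws, within the pads' length; the fingertips stand 25 mm ahead of it and the grasp point (between the pads) lies 6 mm ahead of it; z points along the fingers, y is the direction in which the jaws open and shut (so a half turn about z gives the same grasp; the last joint's range is limited). The gripper opens to 88 mm and grips with 3 to 60 N. Pads are 19 mm wide; open, the fingers measure 130 mm over their backs; the gripper's body (78 mm by 193 mm) begins 47 mm behind the grasp point.
Start: joints at [1.448, 0.359, 0.012, 0, -1.224, -0.288], TCP at [0.27, 0.619, 0.252] pointing down, gripper open.
Joint ranges: [-3.07, 3.07], [-1.43, 2.12], [-1.02, 1.25], [-3.03, 1.67], [-3.05, -0], [-3.03, 3.03]. Speed limits (rad/s): [2.39, 2.39, 3.01, 3.14, 3.14, 3.14].

### API

Orientations are given as [roll, pitch, yaw] about the fixed x, y, z axes, in that order (R = Rz(yaw) Ry(pitch) Rx(roll)).
In Python, from station import * gives the robot as it stands. The module is installed in compiled form; this text tells all that it offers.
- The arm moves only by the tool step_arm, never from a script. Its argument "commands" is text: rows parted by semicolons, each of 6 numbers parted by spaces: the shift along the tool's x, y, z in mm, then the turn, a rotation vector about the tool's x, y, z in rad. A call has 1 to 8 rows; each row shifts and turns the commanded pose from where the row before left it, along the tool's axes as they then stand; what a row does not reach is not made up. A row lasts 1/8 s, in which the tool goes at most 62.5 mm and 10.7 degrees, less where a joint would pass 70% of its speed; a pose out of reach is approached as far as the arm can. A call is refused whole if a number of a shift passes 62.5 or a number of a turn 0.188, either way. A call with a gripper value outside its range is refused whole. "jaw" is the finger opening in mm, from 0 to 87.6, set as the call begins (left out, the last holds). The fingers move at their own pace and stop on an object; "grip_force" is the grip in N (left out, the last holds). Time passes only in rows, so rows that do not move let the fingers close. It gives the time, the measured TCP pose, the force and the opening at its end, in the units of the state.
- get_state(): the state, without advancing time (a new reading comes with each control period).
- grab_frame(name): name is "scene" or "top"; returns a dict with "frame" (420x560x3 uint8, red, green, blue), "fovy" (degrees; the focal length in pixels is half the picture's height over the tangent of half this angle, whatever the lens; pixels are square), "cx", "cy" (the principal point, pixels), "rvec" (rotation vector, rad) and "tvec" (3), from world to camera coordinates, as OpenCV has them. Camera axes: x right, y down, z forward; pixel columns grow to the right and rows downward; lengths in m; the calibration is good to about 2 mm. A picture is of the moment at which its call begins. There is no depth.
- job_done(): hands the job in, once; it reports no verdict.
Trained networks look in a picture, given as the dict that the camera call returned (one of the last four; its "shot" number tells which), for a name from the list of things; names that differ only in an ending like _2 or _b are one class to them, and where a whole thing is asked for, a point or a joint stands for the part that bears it (a point fixed in the world has none). Each returns a list of dicts, best first, with "conf" (0 to 1); they miss things now and then, are a little off and sometimes report something else, mostly with a low value. They report only what shows in the picture. A call takes as long as a camera call. They do not tell look-alikes from the thing itself.
- recognise(picture, name): "pixel" ([column, row] in pixels, amid what is visible of it).
The state is a dict: "t": time; "q": joint angles; "qd": joint speeds; "joint_efforts": joint torques, N m; "eef_pos": TCP position; "ee_rot": TCP orientation; "force": force on the tool from outside, world axes, zero at the start; "moment": the same for the moment, N m; "width": finger opening in m.
Only numpy, scipy, OpenCV 4.12 (cv2) and the standard library are available. Lean on these libraries where they do the work, as an engineer would, in place of code of your own. Each camera call takes 0.05 s, during which the arm holds its last target.

## Working session

There is one attempt and no reset: what is moved stays moved. The work goes in short steps, Python scripts to look and compute and a tool call to move; the robot and the scene stay as the last step left them, time stands still between calls to the robot, and variables do not carry over. Pictures are saved under pics/ and viewed, and the job is handed in when it is done.

Besides the shell and the picture viewer there is one more tool, called after ">>>" by a JSON object that holds its "fn" and its "kwargs", one argument or row to a line. step_arm: Moves the arm, as the interface text tells. Its arguments: {"type":"object","properties":{"commands":{"type":"string"},"jaw":{"type":"number"},"grip_force":{"type":"number"}},"required":["commands"]}

```bash
mkdir -p pics; cat > h.py <<'E'
import numpy as np, cv2
from station import *
def save(p,n,s=1.4):
    cv2.imwrite('pics/'+n,cv2.resize(p['frame'][:,:,::-1],None,fx=s,fy=s,interpolation=cv2.INTER_CUBIC))
def K(p):
    f=p['frame'].shape[0]/2/np.tan(np.radians(p['fovy'])/2)
    return np.array([[f,0,p['cx']],[0,f,p['cy']],[0,0,1.]])
def ray(p,px):
    R=cv2.Rodrigues(np.array(p['rvec'],float))[0];t=np.array(p['tvec'],float)
    d=R.T@np.linalg.inv(K(p))@np.array([px[0],px[1],1.]);return -R.T@t,d
def onz(p,px,z):
    o,d=ray(p,px);return o+d*(z-o[2])/d[2]
def proj(p,X):
    return cv2.projectPoints(np.array(X,float).reshape(-1,3),np.array(p['rvec'],float),np.array(p['tvec'],float),K(p),None)[0].reshape(-1,2)
E
python3 - <<'E'
from h import *
import pickle
for n in ['scene','top']:
    p=grab_frame(n);save(p,n+'0.png');pickle.dump(p,open(n+'0.pkl','wb'))
    print(n,p['fovy'],p['cx'],p['cy'],[k for k in p], ray(p,(280,210)))
    for nm,z in [('lane',0.006),('fence',.04),('line',.006),('cylinder_a_mid',.03),('cylinder_a_foot',.03),('canister_mid',.05),('reagent_mid',.05),('powderjar_mid',.04),('pot_mid',.018),('meter_mid',.01),('marker_mid',.006)]:
        for r in recognise(p,nm): print(nm,np.round(r['pixel'],1),round(r['conf'],2),onz(p,r['pixel'],z).round(3))
print(get_state())
E
```

```text
scene 55.70278155458252 280.57467193367404 209.93398234351056 ['frame', 'fovy', 'cx', 'cy', 'rvec', 'tvec', 'shot'] (array([ 0.84442736, -0.37550845,  0.74952449]), array([-0.44392659,  0.53125171, -0.72159748]))
lane [244.4 310.6] 0.75 [ 0.517 -0.099  0.006]
fence [247.3 311.8] 0.64 [ 0.538 -0.11   0.04 ]
cylinder_a_mid [424.2 189.7] 0.76 [0.646 0.456 0.03 ]
cylinder_a_mid [256.3 148.5] 0.66 [0.187 0.302 0.03 ]
cylinder_a_mid [307.1 259.5] 0.59 [0.547 0.075 0.03 ]
cylinder_a_foot [306.7 255.1] 0.75 [0.539 0.085 0.03 ]
cylinder_a_foot [421.7 188.3] 0.66 [0.638 0.457 0.03 ]
cylinder_a_foot [259.8 147.5] 0.64 [0.192 0.312 0.03 ]
canister_mid [148.4 292.3] 0.73 [ 0.358 -0.21   0.05 ]
canister_mid [351.6 257.1] 0.62 [0.626 0.131 0.05 ]
canister_mid [175.3 367.7] 0.21 [ 0.52  -0.275  0.05 ]
reagent_mid [232.7 357.5] 0.75 [ 0.585 -0.197  0.05 ]
powderjar_mid [248.4 309.4] 0.29 [ 0.536 -0.104  0.04 ]
pot_mid [241.2 241.6] 0.63 [0.391 0.024 0.018]
meter_mid [301.9 186.6] 0.94 [0.378 0.275 0.01 ]
marker_mid [151.2 289.5] 0.81 [ 0.326 -0.192  0.006]
marker_mid [249.7 310.3] 0.45 [ 0.525 -0.091
[... 1118 characters left out ...]
5 243.8] 0.77 [ 0.329 -0.188  0.006]
{'t': 1.2, 'q': array([ 1.44807570e+00,  3.58621716e-01,  1.19211850e-02, -7.26250946e-06,
       -1.22408503e+00, -2.88091016e-01]), 'qd': array([-1.96734594e-03, -7.45022738e-05,  9.42517284e-04,  1.63420299e-03,
        8.68521116e-04,  1.34990837e-05]), 'joint_efforts': array([-7.58069268e-05, -5.82402420e+01,  2.93297464e+01,  7.00262234e+00,
        1.23376533e-02, -1.85118574e-05]), 'eef_pos': array([0.26957711, 0.61882493, 0.25155512]), 'ee_rot': array([-3.14158427e+00,  9.60824148e-06, -4.10814108e-01]), 'force': array([ 0.34605366, -0.83207738, -0.01041647]), 'moment': array([-0.02851513, -0.01192095, -0.02062374]), 'width': 0.08814399265457377}
```

View pics/scene0.png

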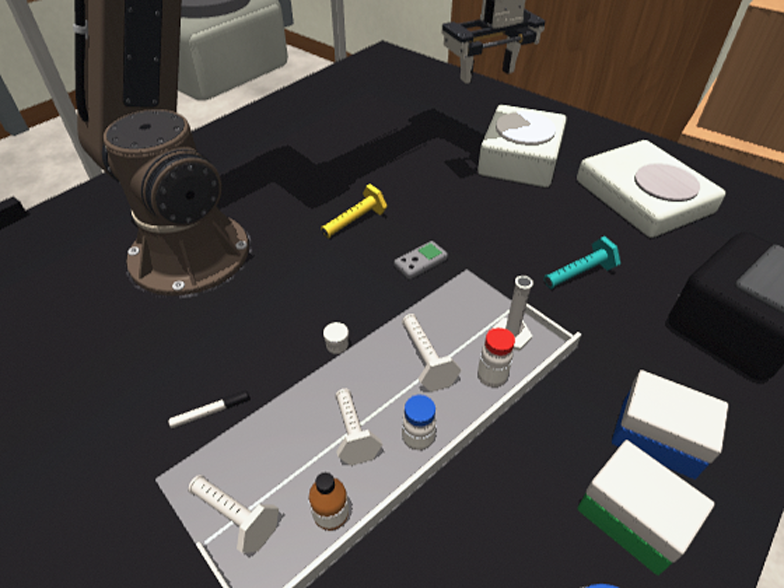

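View pics/top0.png

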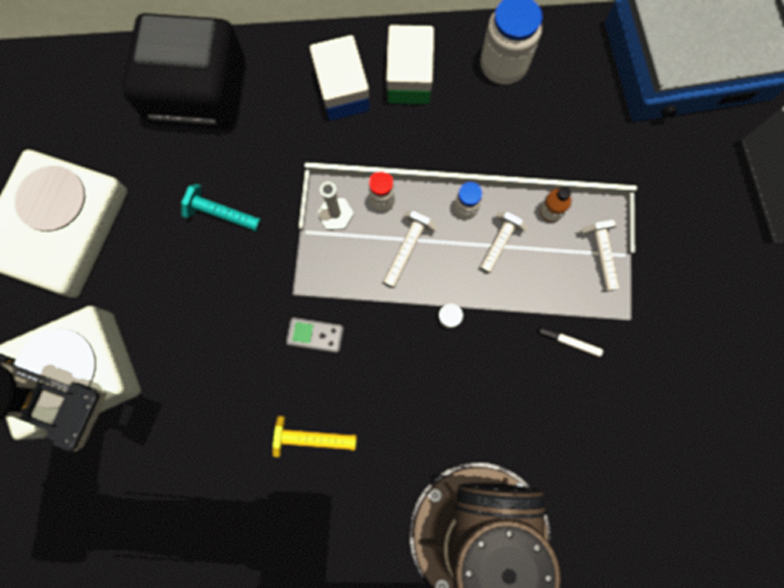

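The top view shows three tipped white cylinders, with mouth→foot at about (392,283)→(420,220), (488,268)→(512,222) and (612,287)→(603,228) in the 1.4× picture. Cylinder d stands at the left end, and turquoise and yellow decoys lie outside the tray. I'll zoom in to measure.

```bash
python3 - <<'E'
import pickle,cv2,numpy as np
p=pickle.load(open('top0.pkl','rb'));im=p['frame'][:,:,::-1]
c=im[110:235,205:465];cv2.imwrite('pics/topz.png',cv2.resize(c,None,fx=3,fy=3,interpolation=cv2.INTER_CUBIC))
p=pickle.load(open('scene0.pkl','rb'));im=p['frame'][:,:,::-1]
c=im[190:420,105:425];cv2.imwrite('pics/scz.png',cv2.resize(c,None,fx=2.5,fy=2.5,interpolation=cv2.INTER_CUBIC))
E
```

```text
(no output)
```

View pics/topz.png

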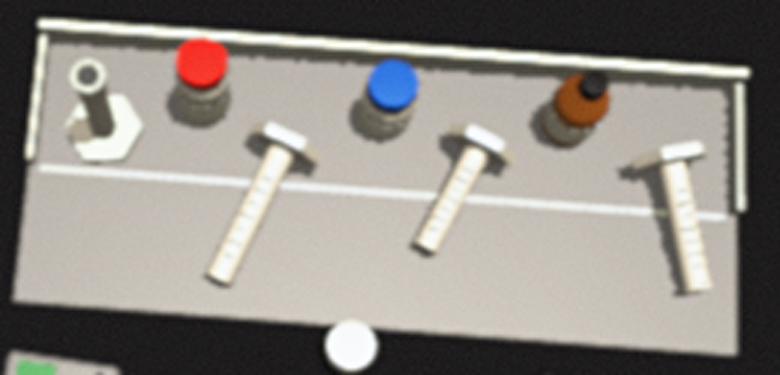

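View pics/scz.png

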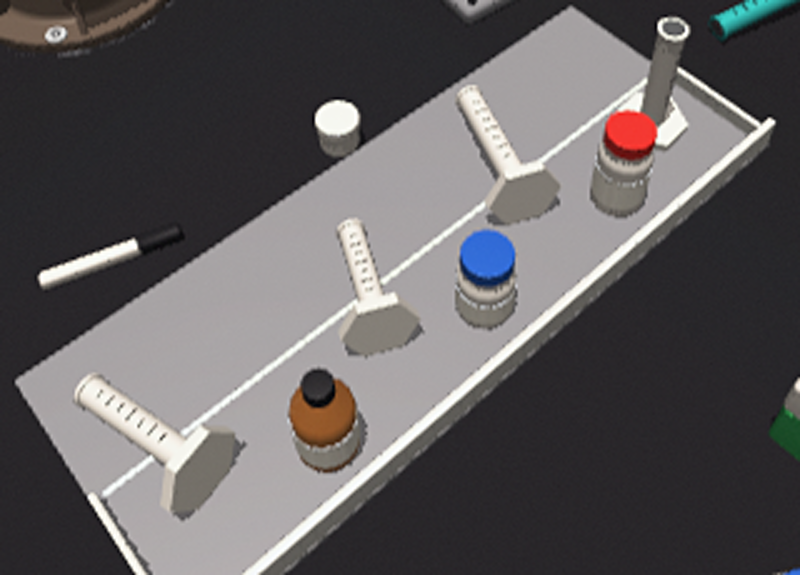

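```bash
python3 - <<'E'
from h import *
import pickle
p=pickle.load(open('top0.pkl','rb'));s=pickle.load(open('scene0.pkl','rb'))
T=lambda x,y:(x/3+205,y/3+110)
S=lambda x,y:(x/2.5+105,y/2.5+190)
a=onz(p,T(40,168),.006);b=onz(p,T(725,216),.006)
a2=onz(s,S(643,88),.006);b2=onz(s,S(105,495),.006)
print('line',a,b,a2,b2)
f1=onz(p,T(14,300),.006);f2=onz(p,T(738,354),.006);print('front',f1,f2,np.linalg.norm(f1-f2))
F1=onz(p,T(40,22),.04);F2=onz(p,T(749,72),.04);print('fence',F1,F2)
d=(f1-f2)[:2];d/=np.linalg.norm(d) # +y
nx=np.array([d[1],-d[0]]);mid=(f1+f2)[:2]/2
org=mid+nx*.155;print('org',org,'yaw',np.arctan2(nx[1],nx[0]))
for l in(a,b,F1,F2):print((l[:2]-org)@nx,(l[:2]-org)@d)
tops=[((219,277),(285,138)),((427,246),(484,139)),((697,285),(683,152))]
for m,f in tops:
    M=onz(p,T(*m),.022)[:2];Ft=onz(p,T(*f),.064)[:2]
    v=Ft-M;L=np.linalg.norm(v);
    print('mouth',M,'foottop',Ft,'L',L,'yaw',np.arctan2(v[1],v[0]),'lane foot',(Ft-org)@nx,(Ft-org)@d)
for m in [(468,93),(350,227),(91,385)]:
    print('scene mouth',onz(s,S(*m),.024))
E
```

```text
line [0.57494293 0.28566787 0.006     ] [ 0.48753639 -0.32826058  0.006     ] [0.57839098 0.26374009 0.006     ] [ 0.48946542 -0.3257152   0.006     ]
front [0.45359085 0.31303338 0.006     ] [ 0.36192271 -0.32093369  0.006     ] 0.6405601451386681
fence [0.70180598 0.27604245 0.04      ] [ 0.6098598  -0.35526651  0.04      ]
org [ 0.56116142 -0.02613162] yaw -0.14359923961154053
-0.030980786249890896 0.31056246289745637
-0.02963069560632101 -0.3095554486672133
0.09595396723330733 0.3191910099659738
0.09529839930566318 -0.31877817796682234
mouth [0.45844154 0.12960782] foottop [0.56804445 0.06462186] L 0.12742046005503885 yaw -0.5351986844571206 lane foot -0.00617519566136925 0.09080439366233846
mouth [ 0.47403538 -0.05554093] foottop [ 0.555335   -0.10694132] L 0.0961853773300625 yaw -0.5637844250975113 lane foot 0.005797920798690518 -0.0808117459006221
mouth [ 0.42284182 -0.28784762] foottop [ 0.53186255 -0.27653881] L 0.10960569194631507 yaw 0.10336112224357924 lane foot 0.006837524748019057 -0.25202268565483743
scene mouth [0.45796349 0.13330403 0.024     ]
scene mouth [ 0.47627631 -0.05243825  0.024     ]
scene mouth [ 0.42310001 -0.28345123  0.024     ]
```

```bash
cat > d.py <<'E'
import sys
from h import *
from scipy.spatial.transform import Rotation as Ro
s=get_state();R=Ro.from_euler('xyz',s['ee_rot'])
v=[float(x) for x in sys.argv[1:]]
if v:
    tgt=np.array(v[:3]);yaw=v[3];pit=v[4] if len(v)>4 else 0
    # tool x-> heading yaw; pit>0 leans tool z forward
    Rt=Ro.from_euler('xyz',[np.pi,0,yaw])*Ro.from_rotvec([0,pit,0])
    print('shift tool mm',(R.inv().apply(tgt-s['eef_pos'])*1000).round(1),'turn',(R.inv()*Rt).as_rotvec().round(3))
print('t',round(s['t'],2),'pos',s['eef_pos'].round(4),'rot',s['ee_rot'].round(3),'F',s['force'].round(2),'w',round(s['width'],4),'q',s['q'].round(2))
E
python3 d.py 0.484 0.1155 0.15 -0.54
```

```text
shift tool mm [397.6 375.8 101.5] turn [-0.     0.     0.129]
t 1.2 pos [0.2696 0.6188 0.2516] rot [-3.142  0.    -0.411] F [ 0.35 -0.83 -0.01] w 0.0881 q [ 1.45  0.36  0.01 -0.   -1.22 -0.29]
```

>>> {"fn": "step_arm", "kwargs": {
  "commands": "44 42 0 0 0 0;44 42 0 0 0 0;44 42 0 0 0 0;44 42 0 0 0 0;44 42 0 0 0 0;44 42 0 0 0 0;44 42 0 0 0 0;44 42 0 0 0 0",
  "jaw": 60,
  "grip_force": 5
}}

```text
t: 2.2
eef_pos: [0.4586, 0.1684, 0.2521]
ee_rot: [-3.141, -0.001, -0.41]
force: [0.8, 0.0, -0.1]
width: 0.06
```

```bash
python3 d.py 0.484 0.1155 0.1 -0.54
```

```text
shift tool mm [ 44.4  38.5 152.1] turn [-0.001 -0.001  0.13 ]
t 2.2 pos [0.4586 0.1684 0.2521] rot [-3.141e+00 -1.000e-03 -4.100e-01] F [ 0.8   0.02 -0.14] w 0.06 q [ 0.76  0.05 -0.39  0.   -1.14  0.4 ]
```

>>> {"fn": "step_arm", "kwargs": {
  "commands": "23 20 45 0 0 0;22 19 50 0 0 0;0 0 40 0 0 0.13;0 0 17 0 0 0;0 0 0 0 0 0;0 0 0 0 0 0"
}}

```text
t: 2.95
eef_pos: [0.4844, 0.1169, 0.1005]
ee_rot: [-3.14, -0.001, -0.54]
force: [-0.1, -0.5, 0.2]
width: 0.0596
```

```bash
python3 d.py 0.484 0.1155 0.036 -0.54; python3 -c "
from h import *
p=grab_frame('scene');save(p,'s1.png');p=grab_frame('top');save(p,'t1.png')"
```

```text
shift tool mm [ 0.3  1.5 64.5] turn [-0.001 -0.001 -0.   ]
t 2.95 pos [0.4844 0.1169 0.1005] rot [-3.14e+00 -1.00e-03 -5.40e-01] F [-0.15 -0.45  0.21] w 0.0596 q [ 0.63  0.23 -0.57  0.   -0.77  0.4 ]
```

View pics/s1.png

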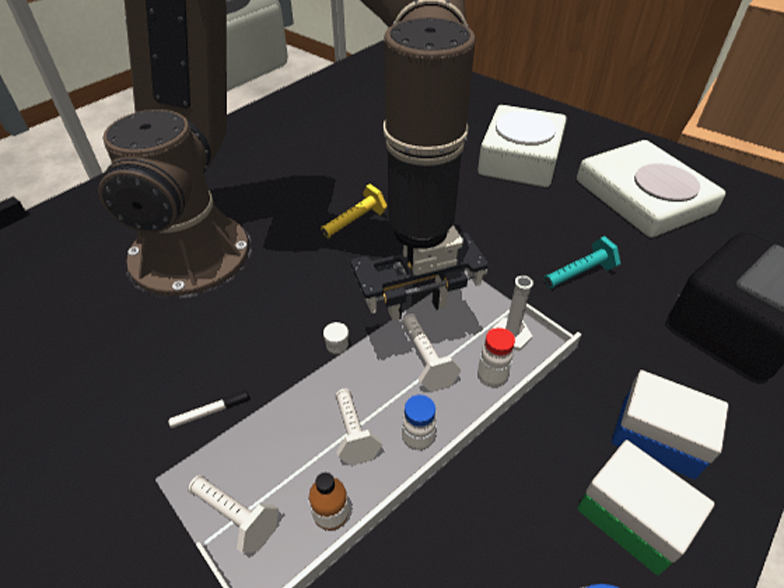

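View pics/t1.png

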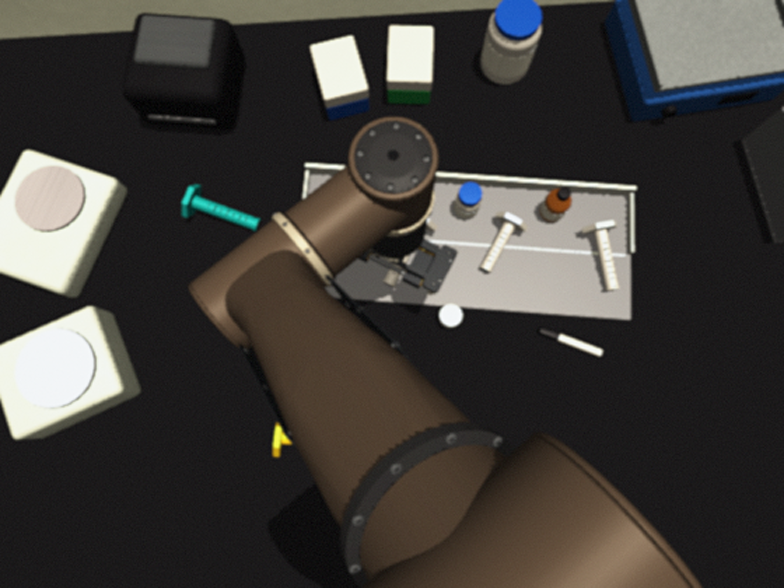

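The scene view shows the open jaws straddling the mouth end of the tube at about (415,320). Next I lower and close.

>>> {"fn": "step_arm", "kwargs": {
  "commands": "0 0 30 0 0 0;0 0 28 0 0 0;0 0 6 0 0 0;0 0 0 0 0 0"
}}

```text
t: 3.55
eef_pos: [0.4842, 0.1167, 0.0362]
ee_rot: [-3.141, -0.0, -0.54]
force: [-0.4, -0.2, -0.2]
width: 0.0597
```

>>> {"fn": "step_arm", "kwargs": {
  "commands": "0 0 0 0 0 0;0 0 0 0 0 0;0 0 0 0 0 0;0 0 0 0 0 0;0 0 0 0 0 0",
  "jaw": 0,
  "grip_force": 5
}}

```text
t: 4.18
eef_pos: [0.4838, 0.1165, 0.0357]
ee_rot: [-3.141, -0.0, -0.541]
force: [-0.2, -0.2, 0.5]
width: 0.0237
```

```bash
python3 d.py 0.484 0.1155 0.036 -0.54; python3 -c "
from h import *
p=grab_frame('scene');save(p,'s2.png')
cv2.imwrite('pics/s2z.png',cv2.resize(p['frame'][150:300,220:420,::-1],None,fx=4,fy=4))"
```

```text
shift tool mm [ 0.7  0.8 -0.3] turn [-0.    -0.    -0.001]
t 4.17 pos [0.4838 0.1165 0.0357] rot [-3.141 -0.    -0.541] F [-0.24 -0.17  0.5 ] w 0.0237 q [ 0.63  0.33 -0.63  0.   -0.61  0.4 ]
```

View pics/s2z.png

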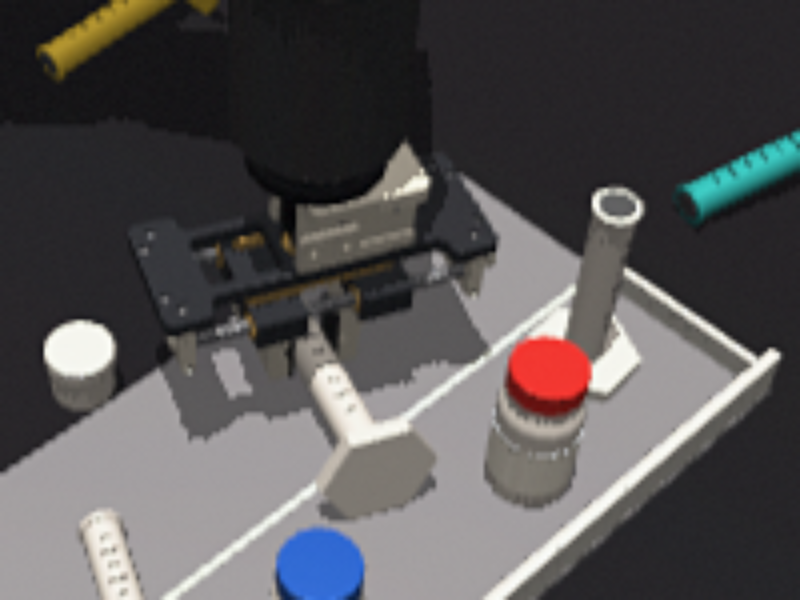

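>>> {"fn": "step_arm", "kwargs": {
  "commands": "4 0 -18 0 0 0;7 0 -18 0 0 0;11 0 -17 0 0 0;12 0 -16 0 0 0;14 0 -12 0 0 0;16 0 -10 0 0 0;0 0 0 0 0 0"
}}

```text
t: 5.1
eef_pos: [0.5402, 0.0832, 0.1273]
ee_rot: [-3.14, -0.001, -0.542]
force: [-1.2, 1.5, 5.1]
width: 0.0233
```

```bash
python3 d.py 0.484 0.1155 0.036 -0.54; python3 -c "
from h import *
p=grab_frame('scene')
cv2.imwrite('pics/s3z.png',cv2.resize(p['frame'][150:300,220:420,::-1],None,fx=4,fy=4))"
```

```text
shift tool mm [-64.9   1.4  91.2] turn [-0.001 -0.001 -0.002]
t 5.1 pos [0.5402 0.0832 0.1273] rot [-3.14e+00 -1.00e-03 -5.42e-01] F [-1.22  1.5   5.06] w 0.0233 q [ 0.51  0.26 -0.44  0.   -0.87  0.52]
```

View pics/s3z.png

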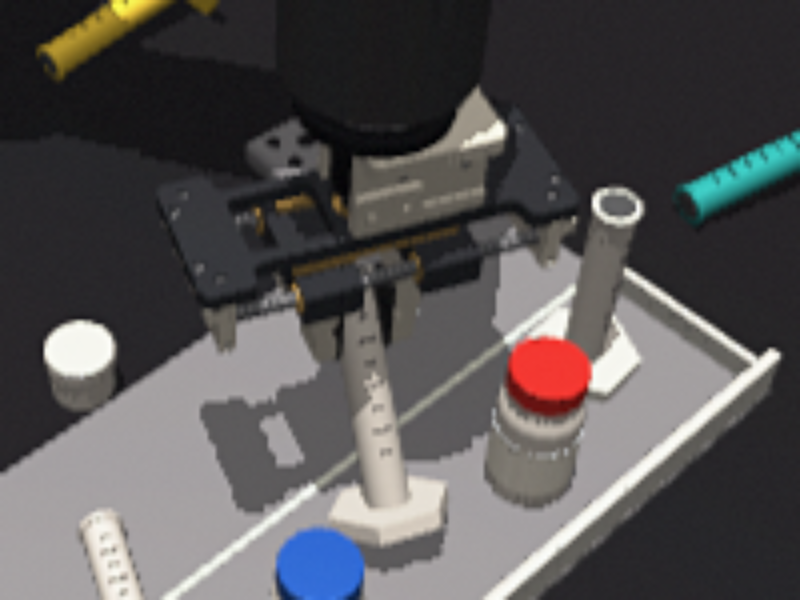

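>>> {"fn": "step_arm", "kwargs": {
  "commands": "6 0 -10 0 0 0;12 0 -6 0 0 0;14 0 0 0 0 0;14 0 0 0 0 0;0 0 0 0 0 0;0 0 0 0 0 0"
}}

```text
t: 5.9
eef_pos: [0.5778, 0.0595, 0.142]
ee_rot: [3.141, 0.001, -0.541]
force: [-0.1, -0.2, -2.1]
width: 0.024
```

```bash
python3 d.py 0.598 0.0555 0.13 -0.54; python3 -c "
from h import *
p=grab_frame('scene')
cv2.imwrite('pics/s4z.png',cv2.resize(p['frame'][150:300,220:420,::-1],None,fx=4,fy=4))"
```

```text
shift tool mm [19.4 -7.  12. ] turn [ 0.001  0.001 -0.001]
t 5.9 pos [0.5778 0.0595 0.142 ] rot [ 3.141e+00  1.000e-03 -5.410e-01] F [-0.12 -0.16 -2.13] w 0.024 q [ 0.44  0.3  -0.34 -0.   -0.93  0.59]
```

View pics/s4z.png

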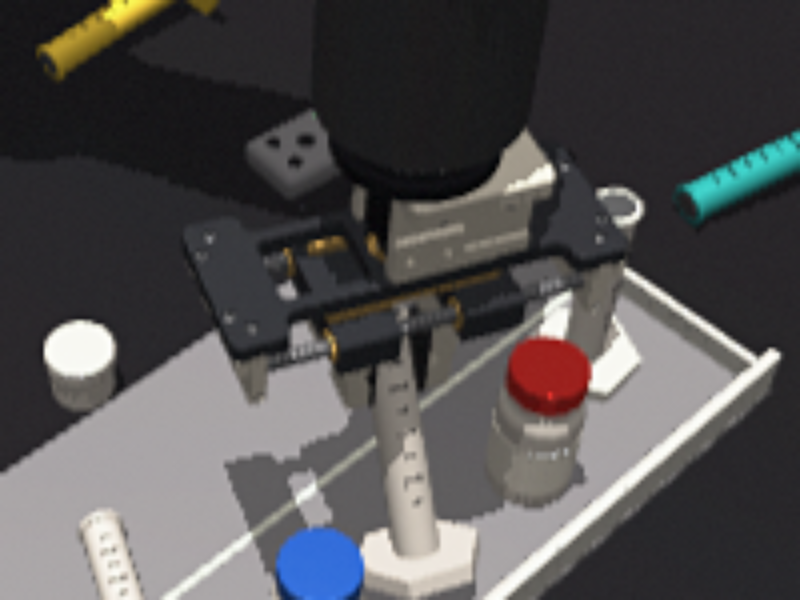

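```bash
python3 - <<'E'
from h import *
import pickle
s=pickle.load(open('scene0.pkl','rb'))
for z in(.01,.02,.03,.04): print(z,onz(s,(415/4+220,555/4+150),z))
g=np.array([.5778,.0595,.13])
print((proj(s,g)-[220,150])*4)
u=np.array([np.cos(.541),-np.sin(.541),0])
for t in (0,10,20,30,40):
    a=np.radians(t);ax=-np.cos(a)*np.array([0,0,1])+np.sin(a)*u
    print(t,(proj(s,[g+ax*.05,g+ax*.095,g+ax*.105])-[220,150])*4, g+ax*.105)
E
```

```text
0.01 [0.61397297 0.04859697 0.01      ]
0.02 [0.61708922 0.04286213 0.02      ]
0.03 [0.62020547 0.03712729 0.03      ]
0.04 [0.62332172 0.03139245 0.04      ]
[[388.13715751 369.2920355 ]]
0 [[381.60861217 429.77869264]
 [376.1984192  479.9038692 ]
 [375.050842   490.53611649]] [0.5778 0.0595 0.025 ]
10 [[388.12817701 441.59227441]
 [388.12063175 502.33770534]
 [388.1190191  515.32087427]] [0.59342927 0.05011009 0.02659519]
20 [[394.75428054 451.46253327]
 [400.40357676 521.61469446]
 [401.62181815 536.74264368]] [0.60858365 0.0410055  0.03133227]
30 [[401.30511007 459.06378589]
 [412.74963228 537.08615008]
 [415.24252066 554.0812716 ]] [0.62280269 0.03246284 0.03906733]
40 [[407.59040768 464.11217936]
 [424.82607714 548.1232646 ]
 [428.6217999  566.62459342]] [0.63565434 0.0247417  0.04956533]
```

Tube a hangs tilted about 30°, with its foot at about (415,560) near the blue jar. I'll counter-rotate the tool about its y axis.

>>> {"fn": "step_arm", "kwargs": {
  "commands": "0 0 0 0 -0.13 0;0 0 0 0 -0.13 0;0 0 0 0 -0.13 0;0 0 0 0 -0.13 0;0 0 0 0 0 0;0 0 0 0 0 0"
}}

```text
t: 6.7
eef_pos: [0.5781, 0.0598, 0.1423]
ee_rot: [3.141, 0.519, -0.541]
force: [-0.6, 0.8, -0.4]
width: 0.024
```

```bash
python3 d.py 0.598 0.0555 0.13 -0.54 -0.52; python3 -c "
from h import *
p=grab_frame('scene')
cv2.imwrite('pics/s5z.png',cv2.resize(p['frame'][150:300,220:420,::-1],None,fx=4,fy=4))"
```

```text
shift tool mm [22.9 -6.5  1.1] turn [-0.    -0.001 -0.001]
t 6.7 pos [0.5781 0.0598 0.1423] rot [ 3.141  0.519 -0.541] F [-0.56  0.78 -0.41] w 0.024 q [ 0.21  0.56  0.1  -0.34 -1.52  0.91]
```

View pics/s5z.png

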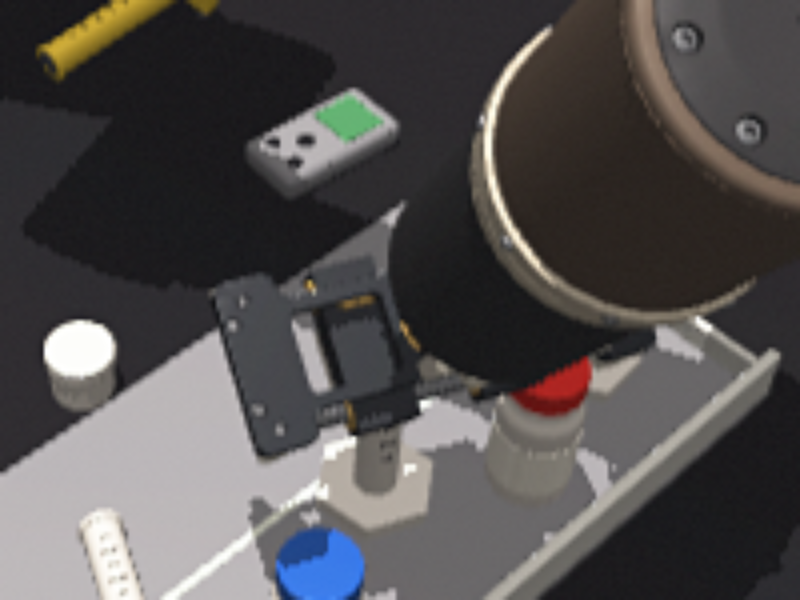

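```bash
python3 d.py 0.598 0.056 0.142 -0.54 -0.52;python3 d.py 0.598 0.056 0.136 -0.54 -0.52
```

```text
shift tool mm [17.3 -6.8 -8.9] turn [-0.    -0.002 -0.   ]
t 6.75 pos [0.5779 0.0601 0.1429] rot [-3.141  0.518 -0.54 ] F [ 0.82  0.33 -0.71] w 0.0238 q [ 0.21  0.55  0.1  -0.34 -1.52  0.91]
shift tool mm [20.2 -6.8 -3.6] turn [-0.    -0.002 -0.   ]
t 6.75 pos [0.5779 0.0601 0.1429] rot [-3.141  0.518 -0.54 ] F [ 0.82  0.33 -0.71] w 0.0238 q [ 0.21  0.55  0.1  -0.34 -1.52  0.91]
```

>>> {"fn": "step_arm", "kwargs": {
  "commands": "9 -4 -5 0 0 0;9 -3 -4 0 0 0;4 0 7 0 0 0;2 0 4 0 0 0;0 0 0 0 0 0"
}}

```text
t: 7.38
eef_pos: [0.5984, 0.0556, 0.1285]
ee_rot: [3.141, 0.521, -0.541]
force: [-0.4, -0.5, -1.4]
width: 0.0238
```

>>> {"fn": "step_arm", "kwargs": {
  "commands": "1 0 2 0 0 0;1 0 2 0 0 0;0 0 0 0 0 0"
}}

```text
t: 7.75
eef_pos: [0.599, 0.0554, 0.1255]
ee_rot: [-3.141, 0.518, -0.54]
force: [1.8, -1.7, 5.4]
width: 0.0244
```

```bash
python3 d.py 0.598 0.056 0.12 -0.54 -0.52; python3 -c "
from h import *
p=grab_frame('scene')
cv2.imwrite('pics/s6z.png',cv2.resize(p['frame'][150:300,220:420,::-1],None,fx=4,fy=4))"
```

```text
shift tool mm [1.7 0.  5.4] turn [-0.001 -0.002 -0.   ]
t 7.75 pos [0.599  0.0554 0.1255] rot [-3.141  0.518 -0.54 ] F [ 1.79 -1.7   5.36] w 0.0244 q [ 0.2   0.6   0.14 -0.34 -1.51  0.92]
```

View pics/s6z.png

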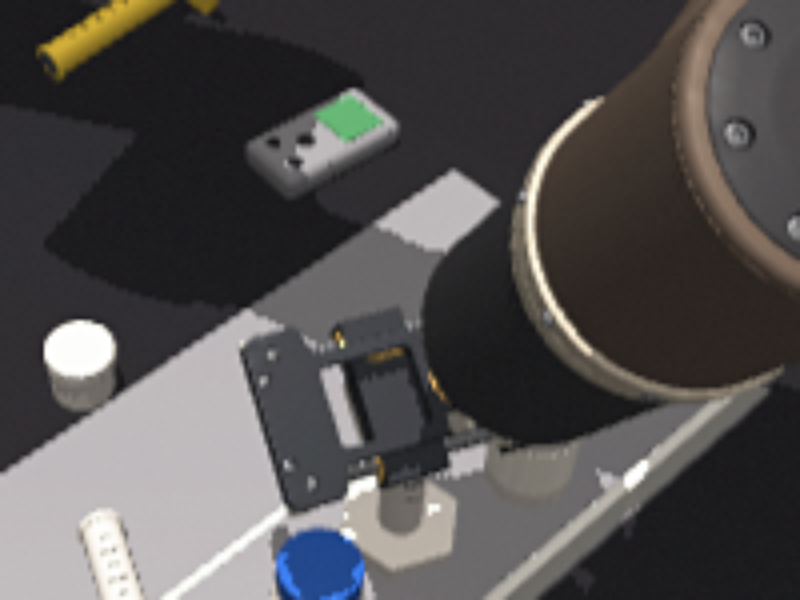

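Foot a is on the floor, with 5 N upward on the tool. I'll open and lift straight up.

>>> {"fn": "step_arm", "kwargs": {
  "commands": "0 0 0 0 0 0;0 0 0 0 0 0;0 0 0 0 0 0",
  "jaw": 44
}}

```text
t: 8.18
eef_pos: [0.5983, 0.0558, 0.1242]
ee_rot: [3.141, 0.52, -0.541]
force: [-1.0, -1.0, 0.6]
width: 0.0429
```

>>> {"fn": "step_arm", "kwargs": {
  "commands": "-10 0 -17 0 0 0;-15 0 -26 0 0 0;-25 0 -43 0 0 0;-20 0 -35 0 0.1 0;0 0 0 0 0.14 0;0 0 0 0 0.14 0;0 0 0 0 0.14 0;0 0 0 0 0 0"
}}

```text
t: 9.18
eef_pos: [0.5959, 0.0567, 0.2664]
ee_rot: [-3.14, -0.002, -0.538]
force: [0.6, 0.2, 0.4]
width: 0.0442
```

```bash
python3 d.py 0.500 -0.07 0.1 -0.575; python3 -c "
from h import *
p=grab_frame('scene')
cv2.imwrite('pics/s7z.png',cv2.resize(p['frame'][150:350,180:420,::-1],None,fx=3,fy=3))"
```

```text
shift tool mm [-17.7 158.1 166.1] turn [-0.001 -0.002  0.037]
t 9.18 pos [0.5959 0.0567 0.2664] rot [-3.14e+00 -2.00e-03 -5.38e-01] F [0.62 0.19 0.4 ] w 0.0442 q [ 0.42  0.22 -0.14  0.   -1.2   0.61]
```

View pics/s7z.png

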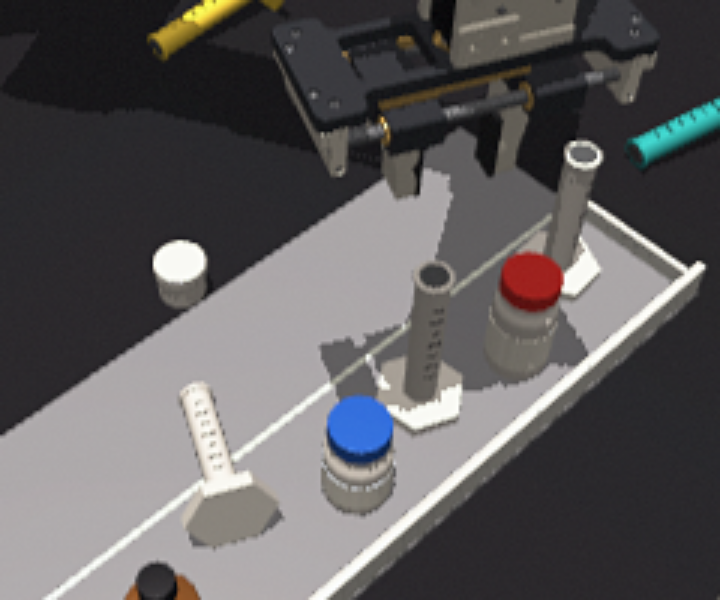

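Cylinder a stands upright in its gap. Before lowering on c, I'll check the gripper body's clearance to the jar.

```bash
python3 - <<'E'
from h import *
import pickle
p=pickle.load(open('top0.pkl','rb'));s=pickle.load(open('scene0.pkl','rb'))
T=lambda x,y:(x/3+205,y/3+110)
S=lambda x,y:(x/2.5+105,y/2.5+190)
org=np.array([.5612,-.0261]);nx=np.array([.9897,-.1431]);d=np.array([.1431,.9897])
def L(n,a):print(n,a[:2].round(4),'lane',((a[:2]-org)@nx).round(4),((a[:2]-org)@d).round(4))
L('jar',onz(p,T(392,83),.086));L('jar s',onz(s,S(488,255),.086))
L('reag',onz(p,T(593,84),.106));L('reag s',onz(s,S(318,382),.106))
L('can',onz(p,T(202,62),.104));L('can s',onz(s,S(631,130),.104))
s=grab_frame('scene')
Z=lambda x,y:(x/3+180,y/3+150)
L('a rim',onz(s,Z(434,276),.146));L('a foot',onz(s,Z(421,398),.016))
u=np.array([np.cos(.575),-np.sin(.575)]);w=np.array([-u[1],u[0]]);g=np.array([.5,-.07])
jar=onz(s,S(0,0),0)
j=onz(p,T(392,83),.086)[:2]-g; print('jar in gripper frame u,w',j@u,j@w)
E
```

```text
jar [ 0.6034 -0.029 ] lane 0.0422 0.0032
jar s [ 0.6071 -0.0302] lane 0.046 0.0025
reag [ 0.5831 -0.1936] lane 0.0457 -0.1626
reag s [ 0.5871 -0.1936] lane 0.0496 -0.1621
can [0.6262 0.1319] lane 0.0417 0.1657
can s [0.6308 0.1327] lane 0.0461 0.1671
a rim [0.5956 0.0585] lane 0.022 0.0887
a foot [0.6011 0.053 ] lane 0.0282 0.084
jar in gripper frame u,w 0.06450157963369266 0.09064525147051622
```

>>> {"fn": "step_arm", "kwargs": {
  "commands": "-8 50 0 0 0 0;-8 50 0 0 0 0;-7 50 30 0 0 0;0 10 50 0 0 0.037;0 0 50 0 0 0;0 0 20 0 0 0;0 0 0 0 0 0;0 0 0 0 0 0",
  "jaw": 54
}}

```text
t: 10.28
eef_pos: [0.4972, -0.0694, 0.1152]
ee_rot: [-3.141, -0.001, -0.578]
force: [-0.3, -0.8, 0.4]
width: 0.054
```

```bash
python3 d.py 0.495 -0.067 0.038 -0.575; python3 -c "
from h import *
p=grab_frame('scene')
cv2.imwrite('pics/s8z.png',cv2.resize(p['frame'][180:380,130:370,::-1],None,fx=3,fy=3))"
```

```text
shift tool mm [-3.2 -0.7 77.2] turn [-0.001 -0.001 -0.003]
t 10.28 pos [ 0.4972 -0.0694  0.1152] rot [-3.141e+00 -1.000e-03 -5.780e-01] F [-0.27 -0.84  0.37] w 0.054 q [ 0.25  0.21 -0.55 -0.   -0.81  0.74]
```

View pics/s8z.png

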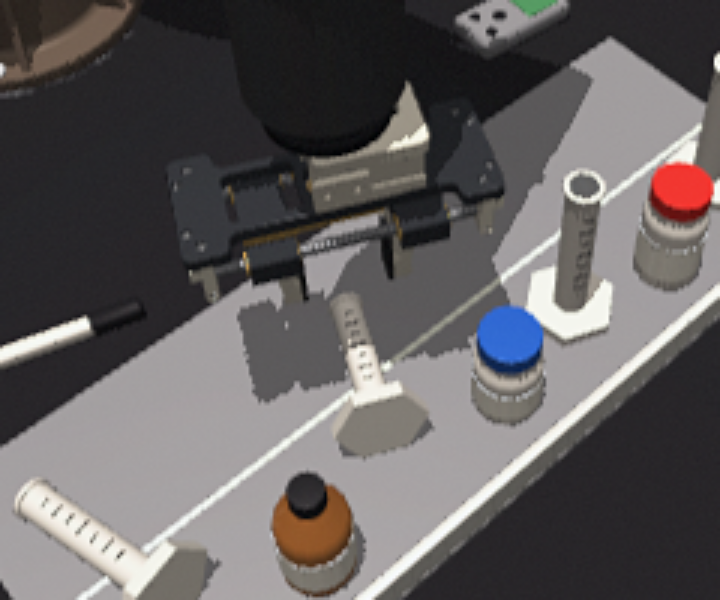

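The jaws straddle c's mouth end at about (345,300), clear of the jar. Next I lower and grip.

>>> {"fn": "step_arm", "kwargs": {
  "commands": "-3 0 30 0 0 0;0 0 30 0 0 0;0 0 17 0 0 0;0 0 0 0 0 0"
}}

```text
t: 10.82
eef_pos: [0.4935, -0.0675, 0.0373]
ee_rot: [3.141, 0.0, -0.578]
force: [-0.3, 0.3, 0.7]
width: 0.0539
```

>>> {"fn": "step_arm", "kwargs": {
  "commands": "0 0 0 0 0 0;0 0 0 0 0 0;0 0 0 0 0 0;0 0 0 0 0 0;0 0 0 0 0 0",
  "jaw": 0,
  "grip_force": 4
}}

```text
t: 11.45
eef_pos: [0.4936, -0.0675, 0.0375]
ee_rot: [-3.141, -0.0, -0.578]
force: [0.5, 0.5, 1.7]
width: 0.0219
```

>>> {"fn": "step_arm", "kwargs": {
  "commands": "3 0 -14 0 0 0;5 0 -14 0 0 0;9 0 -13 0 0 0;10 0 -12 0 0 0;12 0 -10 0 0 0;14 0 -9 0 0 0;10 0 -8 0 0 0;0 0 0 0 0 0"
}}

```text
t: 12.45
eef_pos: [0.547, -0.1025, 0.1175]
ee_rot: [-3.141, -0.001, -0.579]
force: [-1.0, 0.7, -2.1]
width: 0.022
```

```bash
python3 d.py 0.574 -0.112 0.12 -0.575; python3 -c "
from h import *
p=grab_frame('scene')
cv2.imwrite('pics/s9z.png',cv2.resize(p['frame'][180:380,130:370,::-1],None,fx=3,fy=3))"
```

```text
shift tool mm [27.8 -6.8 -2.5] turn [-0.    -0.001 -0.004]
t 12.45 pos [ 0.547  -0.1025  0.1175] rot [-3.141e+00 -1.000e-03 -5.790e-01] F [-0.99  0.73 -2.05] w 0.022 q [ 0.17  0.29 -0.43  0.   -0.85  0.83]
```

View pics/s9z.png

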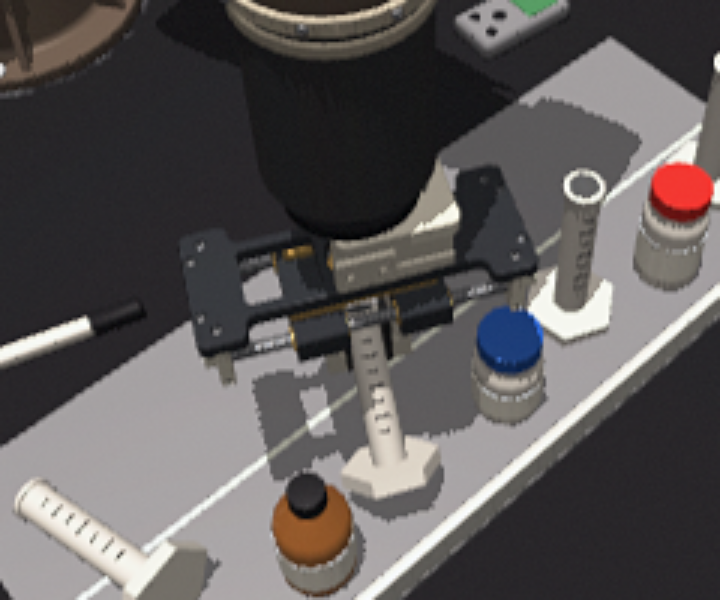

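>>> {"fn": "step_arm", "kwargs": {
  "commands": "0 0 0 0 -0.11 0;0 0 0 0 -0.13 0;0 0 0 0 -0.13 0;0 0 0 0 -0.13 0;0 0 0 0 -0.06 0;0 0 0 0 0 0;0 0 0 0 0 0"
}}

```text
t: 13.38
eef_pos: [0.5458, -0.1018, 0.117]
ee_rot: [3.141, 0.559, -0.578]
force: [0.2, 0.1, -1.8]
width: 0.0217
```

```bash
python3 d.py 0.574 -0.110 0.11 -0.578 -0.56; python3 -c "
from h import *
p=grab_frame('scene')
cv2.imwrite('pics/s10z.png',cv2.resize(p['frame'][180:380,130:370,::-1],None,fx=3,fy=3))"
```

```text
shift tool mm [27.6 -8.5 -9. ] turn [ 0.    -0.001  0.   ]
t 13.38 pos [ 0.5458 -0.1018  0.117 ] rot [ 3.141  0.559 -0.578] F [ 0.16  0.13 -1.78] w 0.0217 q [-0.03  0.59  0.06 -0.28 -1.53  1.1 ]
```

View pics/s10z.png

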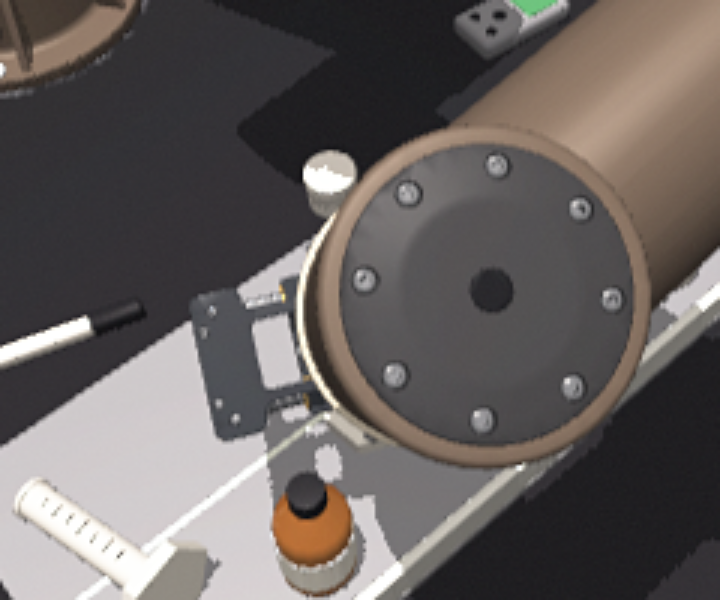

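>>> {"fn": "step_arm", "kwargs": {
  "commands": "12 -4 -8 0 0 0;12 -4 -7 0 0 0;3 0 5 0 0 0;2 0 3 0 0 0;0 0 0 0 0 0"
}}

```text
t: 14.05
eef_pos: [0.5738, -0.1105, 0.1081]
ee_rot: [-3.141, 0.56, -0.577]
force: [0.4, 0.7, 0.7]
width: 0.0219
```

>>> {"fn": "step_arm", "kwargs": {
  "commands": "1 0 2 0 0 0;1 0 2 0 0 0;0 0 0 0 0 0"
}}

```text
t: 14.42
eef_pos: [0.574, -0.1106, 0.104]
ee_rot: [-3.141, 0.559, -0.577]
force: [0.5, -0.8, 4.4]
width: 0.022
```

```bash
python3 d.py 0.574 -0.110 0.1 -0.578 -0.56; python3 -c "
from h import *
p=grab_frame('top');save(p,'t11.png')"
```

```text
shift tool mm [ 1.8 -0.5  3.5] turn [-0.    -0.001  0.001]
t 14.43 pos [ 0.574  -0.1106  0.104 ] rot [-3.141  0.559 -0.577] F [ 0.46 -0.78  4.43] w 0.022 q [-0.04  0.65  0.13 -0.28 -1.54  1.11]
```

View pics/t11.png

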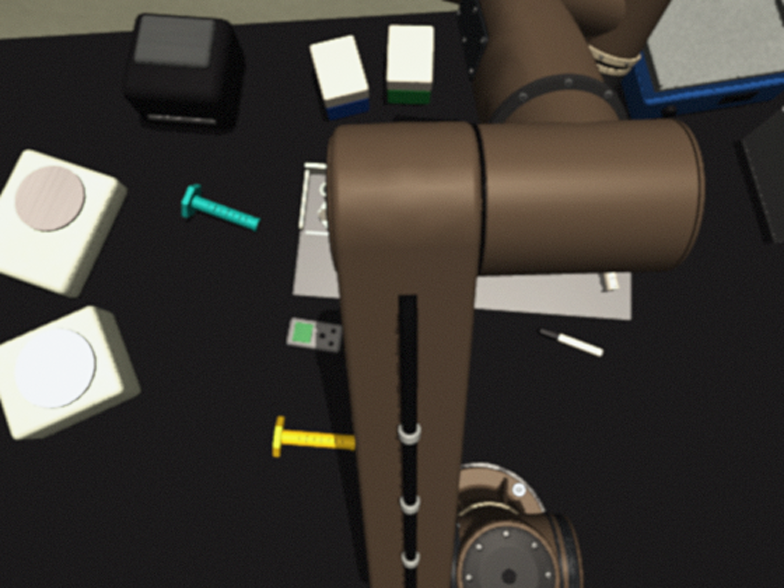

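>>> {"fn": "step_arm", "kwargs": {
  "commands": "1 0 2 0 0 0;0 0 0 0 0 0"
}}

```text
t: 14.72
eef_pos: [0.5738, -0.1105, 0.1016]
ee_rot: [-3.141, 0.559, -0.577]
force: [1.4, 0.4, 4.5]
width: 0.0216
```

>>> {"fn": "step_arm", "kwargs": {
  "commands": "0 0 0 0 0 0;0 0 0 0 0 0;0 0 0 0 0 0;0 0 0 0 0 0",
  "jaw": 44
}}

```text
t: 15.22
eef_pos: [0.5735, -0.1104, 0.1009]
ee_rot: [3.141, 0.56, -0.578]
force: [-0.1, 0.7, -0.0]
width: 0.0437
```

>>> {"fn": "step_arm", "kwargs": {
  "commands": "-10 0 -17 0 0 0;-15 0 -25 0 0 0;-25 0 -40 0 0 0;-25 0 -40 0 0.11 0;0 0 0 0 0.15 0;0 0 0 0 0.15 0;0 0 0 0 0.15 0;0 0 0 0 0 0"
}}

```text
t: 16.23
eef_pos: [0.5723, -0.1103, 0.2466]
ee_rot: [-3.14, -0.003, -0.576]
force: [-0.6, 0.2, -0.4]
width: 0.0438
```

```bash
python3 d.py 0.453 -0.283 0.1 0.09; python3 -c "
from h import *
p=grab_frame('scene')
cv2.imwrite('pics/s12z.png',cv2.resize(p['frame'][180:420,100:400,::-1],None,fx=2.5,fy=2.5))"
```

```text
shift tool mm [ -6.5 210.  146.3] turn [-0.    -0.003 -0.666]
t 16.23 pos [ 0.5723 -0.1103  0.2466] rot [-3.14e+00 -3.00e-03 -5.76e-01] F [-0.62  0.2  -0.44] w 0.0438 q [ 0.15  0.21 -0.21  0.   -1.15  0.85]
```

View pics/s12z.png

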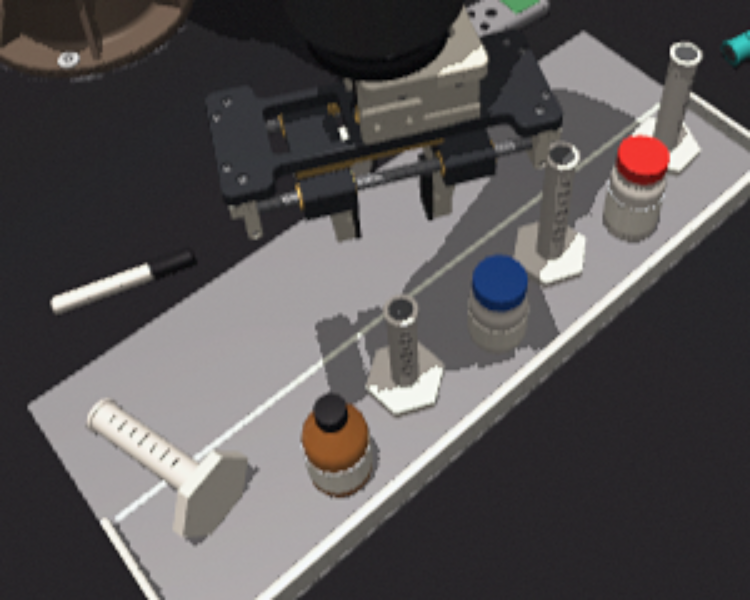

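>>> {"fn": "step_arm", "kwargs": {
  "commands": "-2 53 0 0 0 0;-2 53 0 0 0 0;-2 52 20 0 0 0;0 52 20 0 0 0;0 0 30 0 0 -0.16;0 0 20 0 0 -0.17;0 0 20 0 0 -0.17;0 0 20 0 0 -0.166",
  "jaw": 60
}}

```text
t: 17.27
eef_pos: [0.4561, -0.2846, 0.1141]
ee_rot: [-3.141, 0.0, 0.092]
force: [-0.3, -0.2, -0.1]
width: 0.0599
```

>>> {"fn": "step_arm", "kwargs": {
  "commands": "0 0 0 0 0 0;0 0 0 0 0 0"
}}

```text
t: 17.52
eef_pos: [0.456, -0.2843, 0.1151]
ee_rot: [3.141, -0.0, 0.084]
force: [-0.8, 0.0, 0.1]
width: 0.0602
```

```bash
python3 d.py 0.453 -0.283 0.036 0.09; python3 -c "
from h import *
p=grab_frame('scene')
cv2.imwrite('pics/s13z.png',cv2.resize(p['frame'][200:420,80:320,::-1],None,fx=2.7,fy=2.7))"
```

```text
shift tool mm [-2.9 -1.6 79.1] turn [ 0.    -0.    -0.006]
t 17.52 pos [ 0.456  -0.2843  0.1151] rot [ 3.141 -0.     0.084] F [-0.81  0.02  0.05] w 0.0602 q [-0.19  0.27 -0.47  0.   -0.83  1.85]
```

View pics/s13z.png

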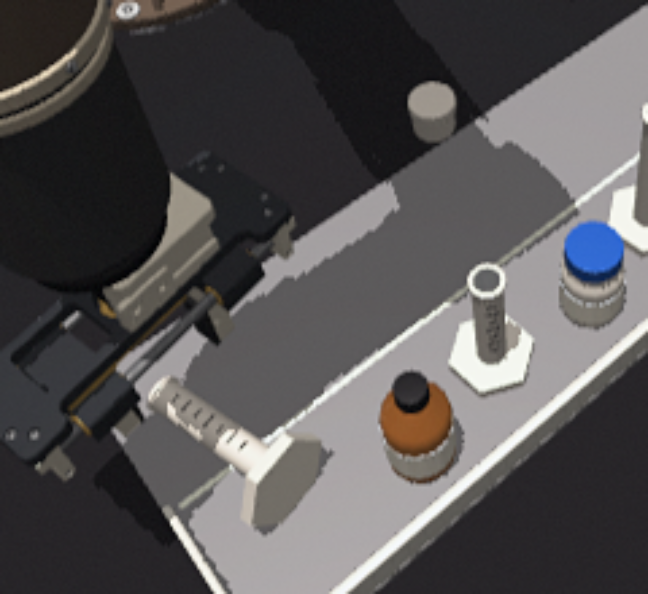

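The jaws are in line with b's mouth at about (165,390). Next I lower and grip.

>>> {"fn": "step_arm", "kwargs": {
  "commands": "-3 -1 30 0 0 0;0 0 30 0 0 0;0 0 18 0 0 0;0 0 0 0 0 0"
}}

```text
t: 18.08
eef_pos: [0.4517, -0.283, 0.036]
ee_rot: [-3.141, 0.001, 0.087]
force: [-0.1, -0.2, 0.6]
width: 0.06
```

>>> {"fn": "step_arm", "kwargs": {
  "commands": "0 0 0 0 0 0;0 0 0 0 0 0;0 0 0 0 0 0;0 0 0 0 0 0;0 0 0 0 0 0",
  "jaw": 0,
  "grip_force": 4
}}

```text
t: 18.7
eef_pos: [0.452, -0.2831, 0.0365]
ee_rot: [3.141, -0.0, 0.088]
force: [-0.1, -0.8, 1.5]
width: 0.0227
```

```bash
python3 d.py 0.453 -0.283 0.036 0.09; python3 -c "
from h import *
p=grab_frame('scene')
cv2.imwrite('pics/s14z.png',cv2.resize(p['frame'][200:420,80:320,::-1],None,fx=2.7,fy=2.7))"
```

```text
shift tool mm [1.  0.  0.5] turn [ 0.    -0.    -0.002]
t 18.7 pos [ 0.452  -0.2831  0.0365] rot [ 3.141 -0.     0.088] F [-0.07 -0.82  1.45] w 0.0227 q [-0.19  0.37 -0.55  0.   -0.65  1.85]
```

View pics/s14z.png

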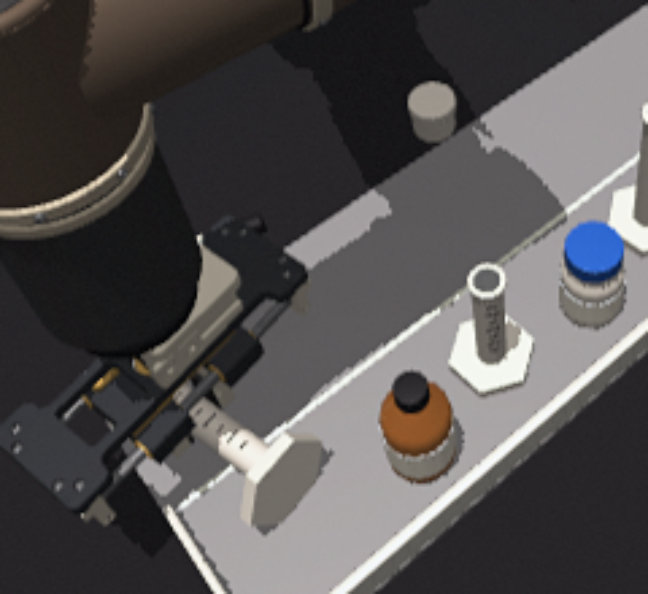

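>>> {"fn": "step_arm", "kwargs": {
  "commands": "3 0 -15 0 0 0;5 0 -15 0 0 0;9 0 -14 0 0 0;11 0 -13 0 0 0;13 0 -11 0 0 0;14 0 -10 0 0 0;10 0 -9 0 0 0;0 0 0 0 0 0"
}}

```text
t: 19.75
eef_pos: [0.5177, -0.2772, 0.1237]
ee_rot: [3.141, -0.001, 0.089]
force: [-1.4, 1.2, -0.7]
width: 0.0231
```

```bash
python3 d.py 0.55 -0.279 0.12 0.09; python3 -c "
from h import *
p=grab_frame('scene')
cv2.imwrite('pics/s15z.png',cv2.resize(p['frame'][200:420,80:320,::-1],None,fx=2.7,fy=2.7))"
```

```text
shift tool mm [32.   4.6  3.7] turn [ 0.    -0.001 -0.001]
t 19.75 pos [ 0.5177 -0.2772  0.1237] rot [ 3.141e+00 -1.000e-03  8.900e-02] F [-1.43  1.21 -0.75] w 0.0231 q [-0.16  0.33 -0.35  0.   -0.89  1.82]
```

View pics/s15z.png

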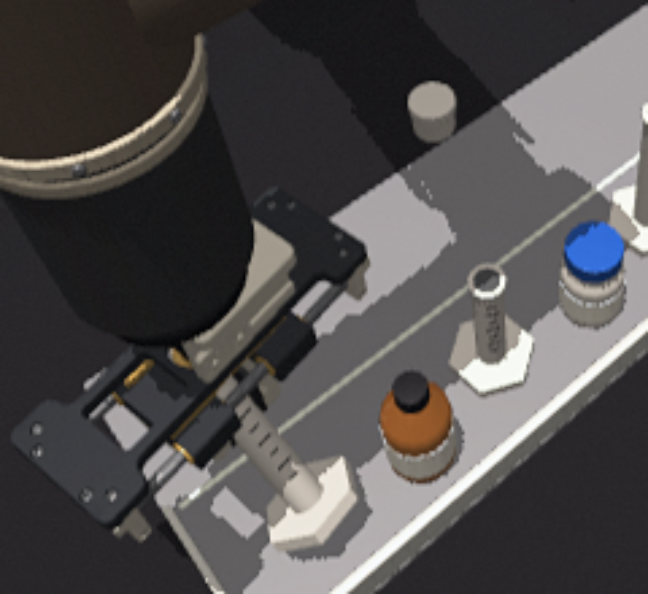

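>>> {"fn": "step_arm", "kwargs": {
  "commands": "0 0 -5 0 -0.11 0;0 0 0 0 -0.13 0;0 0 0 0 -0.13 0;0 0 0 0 -0.13 0;0 0 0 0 -0.1 0;0 0 0 0 0 0;0 0 0 0 0 0"
}}

```text
t: 20.68
eef_pos: [0.5163, -0.2773, 0.1279]
ee_rot: [-3.141, 0.599, 0.088]
force: [-0.3, -0.4, -0.6]
width: 0.0229
```

```bash
python3 d.py 0.55 -0.277 0.125 0.09 -0.6; python3 -c "
from h import *
p=grab_frame('scene')
cv2.imwrite('pics/s16z.png',cv2.resize(p['frame'][200:420,80:320,::-1],None,fx=2.7,fy=2.7))"
```

```text
shift tool mm [ 29.4   2.7 -16.5] turn [-0.001 -0.001 -0.002]
t 20.68 pos [ 0.5163 -0.2773  0.1279] rot [-3.141  0.599  0.088] F [-0.26 -0.39 -0.64] w 0.0229 q [-0.1   0.63 -0.02  0.1  -1.51  1.72]
```

View pics/s16z.png

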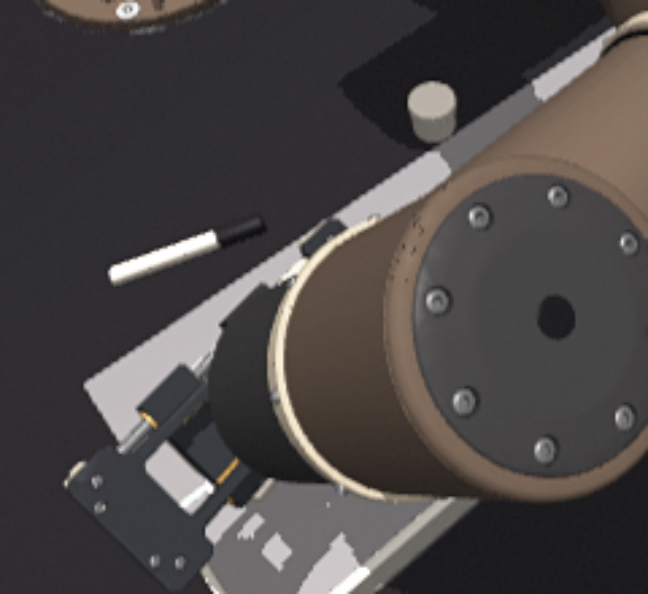

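>>> {"fn": "step_arm", "kwargs": {
  "commands": "14 1 -10 0 0 0;14 1 -9 0 0 0;4 0 7 0 0 0;3 0 4 0 0 0;0 0 0 0 0 0"
}}

```text
t: 21.35
eef_pos: [0.5491, -0.2763, 0.1149]
ee_rot: [-3.141, 0.601, 0.088]
force: [0.2, 0.9, -0.5]
width: 0.0229
```

>>> {"fn": "step_arm", "kwargs": {
  "commands": "1 0 2 0 0 0;1 0 2 0 0 0;0 0 0 0 0 0"
}}

```text
t: 21.72
eef_pos: [0.5491, -0.2766, 0.1113]
ee_rot: [3.141, 0.601, 0.088]
force: [-0.5, 0.9, 3.7]
width: 0.023
```

>>> {"fn": "step_arm", "kwargs": {
  "commands": "1 0 2 0 0 0;0 0 0 0 0 0"
}}

```text
t: 21.98
eef_pos: [0.5489, -0.2766, 0.1091]
ee_rot: [3.141, 0.601, 0.088]
force: [-1.2, 0.0, 5.5]
width: 0.0228
```

>>> {"fn": "step_arm", "kwargs": {
  "commands": "0 0 0 0 0 0;0 0 0 0 0 0;0 0 0 0 0 0;0 0 0 0 0 0",
  "jaw": 44
}}

```text
t: 22.48
eef_pos: [0.5492, -0.2764, 0.1083]
ee_rot: [-3.142, 0.6, 0.088]
force: [0.5, -0.6, -0.1]
width: 0.044
```

>>> {"fn": "step_arm", "kwargs": {
  "commands": "-11 0 -17 0 0 0;-17 0 -25 0 0 0;-26 0 -39 0 0 0;-26 0 -39 0 0.11 0;0 0 0 0 0.16 0;0 0 0 0 0.16 0;0 0 0 0 0.17 0;0 0 0 0 0 0"
}}

```text
t: 23.48
eef_pos: [0.5493, -0.2767, 0.2568]
ee_rot: [3.14, -0.007, 0.087]
force: [0.4, -0.5, 0.8]
width: 0.0437
```

>>> {"fn": "step_arm", "kwargs": {
  "commands": "-50 0 -20 0 0 0;-50 0 -20 0 0 0;-50 0 0 0 0 0;0 0 0 0 0 0;0 0 0 0 0 0"
}}

```text
t: 24.1
eef_pos: [0.402, -0.2896, 0.2936]
ee_rot: [3.141, -0.0, 0.088]
force: [-0.1, -0.1, -0.4]
width: 0.0441
```

```bash
python3 d.py; python3 - <<'E'
from h import *
p=grab_frame('scene');save(p,'sf.png');cv2.imwrite('pics/sfz.png',cv2.resize(p['frame'][180:420,100:420,::-1],None,fx=2.5,fy=2.5,interpolation=cv2.INTER_CUBIC))
q=grab_frame('top');save(q,'tf.png')
E
```

```text
t 24.1 pos [ 0.402  -0.2896  0.2936] rot [ 3.141 -0.     0.088] F [-0.06 -0.12 -0.37] w 0.0441 q [-0.23  0.03 -0.31  0.   -1.23  1.89]
```

View pics/sfz.png

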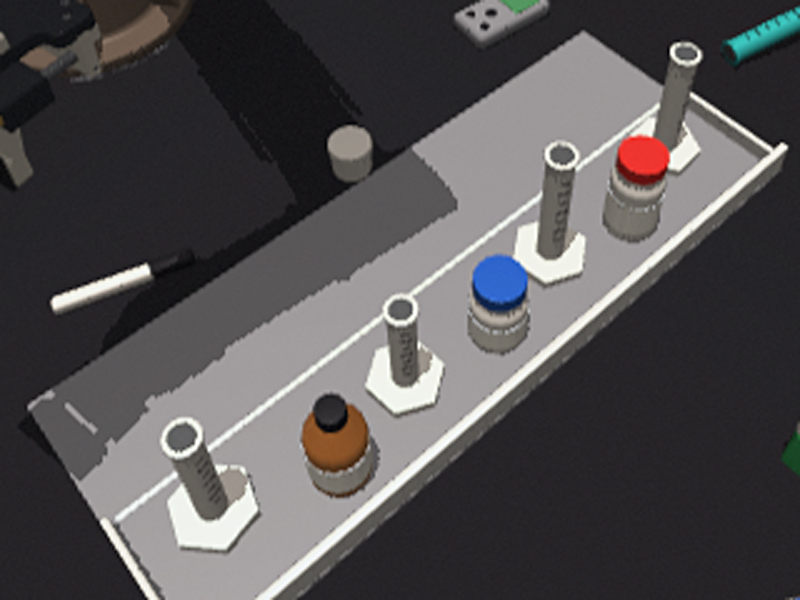

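View pics/tf.png

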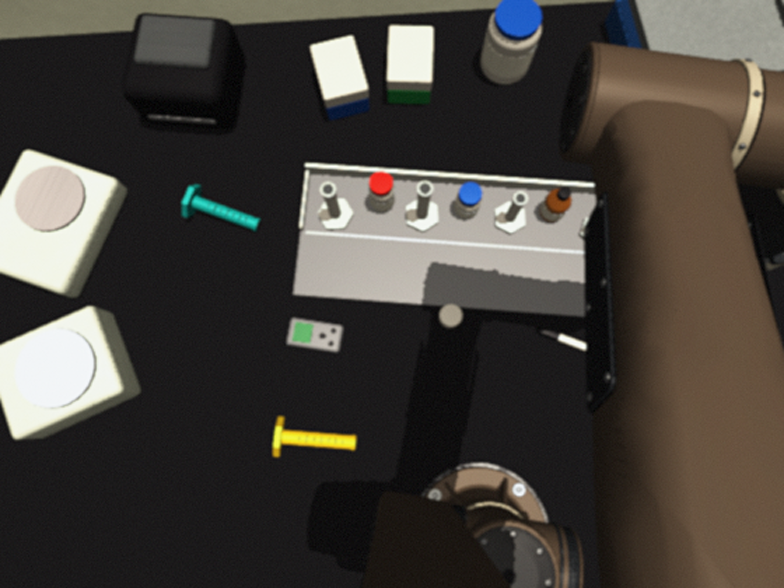

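```bash
python3 - <<'E'
from h import *
s=grab_frame('scene')
Z=lambda x,y:(x/2.5+100,y/2.5+180)
org=np.array([.5612,-.0261]);nx=np.array([.9897,-.1431]);d=np.array([.1431,.9897])
c=s['frame'][:,:,::-1].copy()
for n,rim,h in [('a',(562,156),.146),('c',(400,309),.116),('b',(182,437),.131),('d',(685,54),.138)]:
    r=onz(s,Z(*rim),h)
    print(n,r.round(4),'lane',((r[:2]-org)@nx).round(4),((r[:2]-org)@d).round(4))
    ang=np.linspace(0,2*np.pi,60);R=.0335
    X=np.c_[r[0]+R*np.cos(ang),r[1]+R*np.sin(ang),0*ang+.016]
    for q in proj(s,X): c[int(round(q[1])),int(round(q[0]))]=(0,0,255)
cv2.imwrite('pics/chk.png',cv2.resize(c[180:420,100:420],None,fx=2.5,fy=2.5,interpolation=cv2.INTER_NEAREST))
E
```

```text
a [0.5964 0.0579 0.146 ] lane 0.0228 0.0881
c [ 0.5772 -0.1114  0.116 ] lane 0.028 -0.0821
b [ 0.5386 -0.2759  0.131 ] lane 0.0134 -0.2505
d [0.6087 0.2258 0.138 ] lane 0.011 0.2561
```

View pics/chk.png

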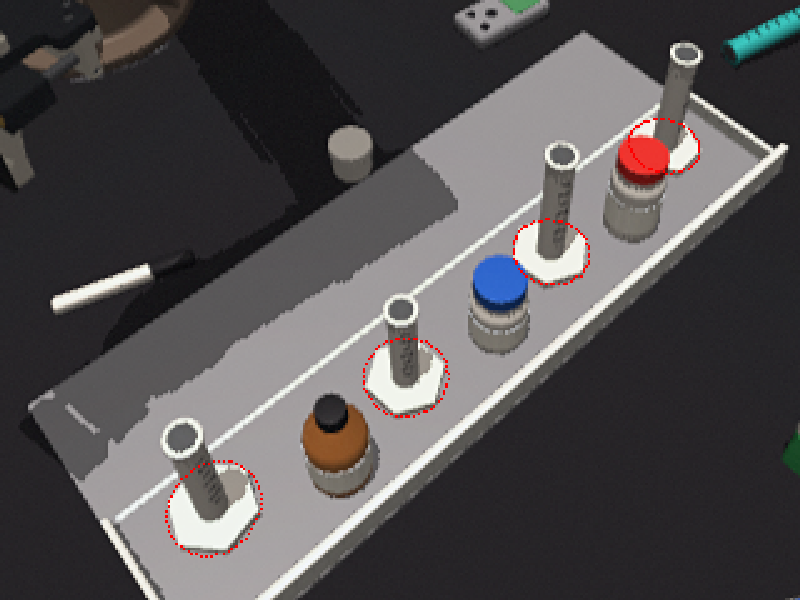

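```bash
python3 -c "
from station import *
print(job_done())"
```

```text
the job is handed in; nothing more can be done
None
```

I stood cylinders a, c and b up one after the other and handed the job in at about 24 s. For each I gripped the tube lightly near the mouth, lifted it in an arc about the foot and tilted the tool to bring it upright. I then lowered it until the foot touched the floor and let go.

- **Uprightness:** in the last pictures all three stand mouth up. A circle of the foot's size, projected straight below each rim, fits the visible foot, so none shows a lean.
- **Position:** measured at the rims, a, c and b are about 23, 28 and 13 mm behind the lane's origin; the limit is 5 mm in front of it. By the first measurements each foot moved only 10 to 30 mm, so each is in its own gap.
- **Everything else:** cylinder d, the canister, reagent bottle, jar, pot, meter and marker look unmoved in the pictures. I compared only the canister's pixel position with the start, and it matched within a few pixels. The gripper is clear of everything.
- **Checks that disagreed:** the first pictures made the tipped cylinders 8 to 10 mm shorter than their nominal size, most likely from picking the mouth edge slightly off. In the final top view b was hidden behind the arm, so b's result rests on the scene camera alone.

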